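# Tare the bakery scale and check-weigh a loaf

## Task

Check-weigh the loaf on the dial scale. Stand the empty wooden tray squarely on the middle of the scale's steel platform and let go, turn the dial by its finger grip until the zero mark stands at the pointer, then lay the loaf in the middle of the tray and let go so that the pointer settles on its weight, and put the loaf back upright in its wicker basket. Lay things down gently without ramming the platform to its stop, leave the jar, cups and tongs where they are, and finish with the empty tray still on the scale and the pointer back on zero.

Things in the scene. Friction and masses are not known exactly. Their poses are not given: they have to be found in the camera images.
- platform_top (a point): Middle of the top face of the white dial scale's square steel platform, 180 x 180 mm, 105 mm above the counter when empty. x points away from the dial (the dial is in front, at -x), z up. It rides on a spring: sinks 12.3 mm per kg (800 N/m), stop at 20 mm. The scale (housing 350 mm long, 196 mm wide) does not move on the counter.
- dial_grip (a point): Centre of the dial's finger grip, a black bar 56 long (x, towards the zero mark) x 14 thick (y) x 28 mm high (z) across the round dial (150 mm); the clear cover lies 14 mm below. z is the dial's axis, leaning 0.30 rad from upright towards the scale's front. Point is 187 mm in front of the platform's middle, 77 mm up. Turns the whole dial (rim, face, marks), friction 0.06 N m; stays where left.
- dial (a joint): Turn of the dial about its axis, rad; growing clockwise seen from above; at 0 the zero mark is at the top (the platform side). Free from -3.5 to 3.5. The pointer does not turn with it.
- zero_mark (a point): Zero of the dial: solid black triangle, 14 mm wide, on the white face among thin graduation lines (50 g apart, longer every 250 g). This point is its inner apex, 57 mm from the dial's axis along the grip's x; it turns with the dial, and a thin white line on top of the finger grip points to it.
- pointer_tip (a point): Tip of the dark metal pointer under the clear cover, 57 mm from the dial's axis, level with the zero mark's point; x runs from the axis to the tip, z is the dial's axis. It does not turn with the dial: load turns it clockwise, 4.4 rad per kg (the tray alone 0.65 to 1.3 rad), from the top (platform side) when empty.
- tray_mid (a point): Wooden tray, 156 (x) x 212 (y) x 32 mm high outside, walls 9 mm thick, floor 9 mm thick, open at the top, about 0.15 to 0.3 kg; this point is its centre, half-way up (16 mm above its underside), z up. Best picked from above by the middle of a long wall (at x = +74 or -74 mm).
- tray: The same tray; origin at the centre of its underside.
- basket_floor (a point): Wicker basket, 190 (x) x 270 (y) x 52 mm high outside, walls 10 mm thick, open; this point is the middle of its inner floor, 10 mm above the counter, z up. The basket does not move.
- loaf_mid (a point): Small brown tin loaf, firm, 58 wide (x) x 150 long (y) x 64 mm high with flat sides up to 35 mm and a round top, about 0.35 to 0.45 kg; this point is its centre, 32 mm above its flat base, z up. It starts upright in the basket.
- loaf: The same loaf; origin at the centre of its flat base.
- platform (a joint): How far the platform has sunk, m (0 empty, stop at 0.020).
- jar: Bystander: amber glass sugar jar, 72 mm across, 100 mm high; origin at its foot.
- cups: Bystander: stack of cream paper cups, 82 mm across, 118 mm high; origin at its foot.
- tongs: Bystander: steel bread tongs, 200 mm long, lying on the counter; origin under their middle.
Not all that is in view belongs to the job. Leave any green or pink look-alike of the loaf alone.

How it is judged:
By the outcome, as a careful person would: the job done as asked, in the order asked, and still so for the second after the job is handed in, with the robot touching nothing.
It also fails if it takes over 69 s, if anything falls off the work surface, if the arm or the gripper's body presses on something with over 40 N, if the wrist force passes 120 N, or if a joint passes its speed limit or range.

## Robot

A 7-joint arm with a two-finger parallel gripper is mounted at the origin on the work surface. World frame = base frame: x ahead of the robot, y to its left, z up, the work surface at z = 0. Lengths are in m, angles in rad, forces in N, time in s.
With the tool pointing down it reaches from about 0.425 to 0.875 m from the base axis. Payload 4.7 kg.
Tool frame: the origin (TCP) lies between the finger pads; the fingertips stand ctrl.tip_reach ahead of it and the grasp point (between the pads) lies 5 mm behind it (ctrl.tip_reach is the distance from the TCP to the fingertips, in m); z points along the fingers, y is the direction in which the jaws open and shut (so a half turn about z gives the same grasp; the last joint's range is limited). The gripper opens to 87 mm and grips with 3 to 60 N. Pads are 19 mm wide; open, the fingers measure 117 mm over their backs; the gripper's body (75 mm by 190 mm) begins 51 mm behind the grasp point.
Start: joints at [-1.298, 0.321, -0.07, 1.45, 0.023, 1.371, -0.057], TCP at [0.166, 0.628, 0.237] pointing down, gripper open.
Joint ranges: [-2.86, 2.86], [-0.3, 2.09], [-1.38, 1.24], [0.06, 2.45], [-1.56, 4.7], [0.09, 2.05], [-2.69, 2.69]. Speed limits (rad/s): [2.57, 2.57, 3.14, 3.14, 3.14, 3.14, 3.14].

## Interface

Orientations are given as a rotation vector (axis times angle).
In Python, from bench import ctrl gives the robot as it stands.
- The arm moves only by the shell command python3 -m handwheel 'ROWS' [FORCE]. ROWS is JSON, a list of rows, each a list of 7 numbers: the shift along the tool's x, y, z in mm, then the turn, a rotation vector about the tool's x, y, z in rad, then the gripper's target within -1 to 1 (shut at 1, half-way at 0, fully open at -1). In form: [[dx, dy, dz, ax, ay, az, grip], ...]. A call has 1 to 12 rows; each row is the pose to reach, as a shift and turn from the pose commanded when the call began, along the tool's axes at that moment; what a row does not reach only later rows make up. A row lasts 1/8 s, in which the tool goes at most 62.5 mm and 10.7 degrees, less where a joint would pass 70% of its speed; a pose out of reach is approached as far as the arm can. A call with a gripper value outside its range is refused whole. The fingers move at their own pace and stop on an object; FORCE is the grip in N (left out, the last holds). Time passes only in rows, so rows that repeat a pose let the fingers close. It gives the time, the measured TCP pose, the force and the opening at its end, in the units of the state.
- ctrl.get_state(): the state, without advancing time (a new reading comes with each control period).
- ctrl.get_image(name): name is "side" or "top" or "wrist"; returns the picture (420x560x3 uint8, red, green, blue); there is no depth.
- ctrl.camera_model(name): a dict with "mtx" (3x3 intrinsics, pixels), "xyz" and "orientation" of the camera in the world. Camera axes: x right, y up, looking along -z (the intrinsics and any distortion apply to the point x, -y, -z); pixel columns grow to the right and rows downward; lengths in m; the calibration is good to about 2 mm. A picture is of the moment at which its call begins: read the wrist's pose just before it. camera_model takes no time and is no camera call; for the wrist camera it gives the pose at the moment of the call.
- ctrl.close_job(): hands the job in, once; it reports no verdict.
The state is a dict: "time": time; "joint_positions": joint angles; "qd": joint speeds; "joint_torque": joint torques, N m; "position": TCP position; "tool_rot": TCP orientation; "ft_force": force on the tool from outside, world axes, zero at the start; "torque": the same for the moment, N m; "grip_width": opening from 0.0 (shut) to 1.0 (fully open).
Only numpy, scipy, OpenCV 4.12 (cv2) and the standard library are available. Lean on these libraries where they do the work, as an engineer would, in place of code of your own. Each camera call takes 0.05 s, during which the arm holds its last target.

## Working session

There is one attempt and no reset: what is moved stays moved. The work goes in short steps, Python scripts to look and compute and a shell command to move; the robot and the scene stay as the last step left them, time stands still between calls to the robot, and variables do not carry over. Pictures are saved under pics/ and viewed, and the job is handed in when it is done.

```bash
ls; mkdir -p pics; python3 - <<'E'
from bench import ctrl
import cv2
for n in ["top","side","wrist"]:
    m=ctrl.camera_model(n); print(n,m)
    cv2.imwrite(f"pics/{n}0.png",ctrl.get_image(n)[:,:,::-1])
print(ctrl.get_state(),ctrl.tip_reach)
E
```

```text
pics
top {'mtx': array([[452.79569653,   0.        , 278.72249736],
       [  0.        , 452.79569653, 204.19179032],
       [  0.        ,   0.        ,   1.        ]]), 'xyz': array([0.31418509, 0.10829135, 1.52701735]), 'orientation': array([ 0.09742021, -0.09844494, -1.5929595 ])}
side {'mtx': array([[516.26070265,   0.        , 284.61052726],
       [  0.        , 516.26070265, 208.73019865],
       [  0.        ,   0.        ,   1.        ]]), 'xyz': array([-0.06715312,  1.04286009,  1.44841335]), 'orientation': array([ 0.23712584, -0.85419372, -2.45937588])}
wrist {'mtx': array([[374.56740064,   0.        , 276.11587813],
       [  0.        , 374.56740064, 208.15516947],
       [  0.        ,   0.        ,   1.        ]]), 'xyz': array([0.10205955, 0.64568019, 0.3826724 ]), 'orientation': array([-0.20693094, -0.15802333,  1.30669721])}
{'time': 0.15, 'joint_positions': array([-1.29790066,  0.32166969, -0.07010762,  1.45137252,  0.02260759,
        1.3708407 , -0.05691825]), 'qd': array([-0.00118024, -0.0005305 ,  0.00037569, -0.00474662, -0.00089272,
       -0.00068088, -0.00034683]), 'joint_torque': array([ 2.74951100e-05, -4.91793716e+01, -4.04610308e-01, -3.12877035e+01,
       -6.40459196e-02,  4.05162654e-02,  1.30802559e-04]), 'position': array([0.1662756 , 0.62795567, 0.2357131 ]), 'tool_rot': array([-4.05322968e-01, -3.11522730e+00,  2.35514524e-03]), 'ft_force': array([ 0.09523796, -0.67042024,  0.40887719]), 'torque': array([-0.01884047,  0.00407728, -0.01730044]), 'grip_width': 0.9992743150986175} 0.014
```

View pics/top0.png

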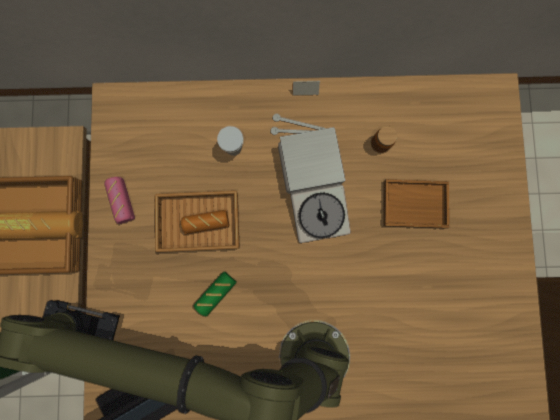

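View pics/side0.png

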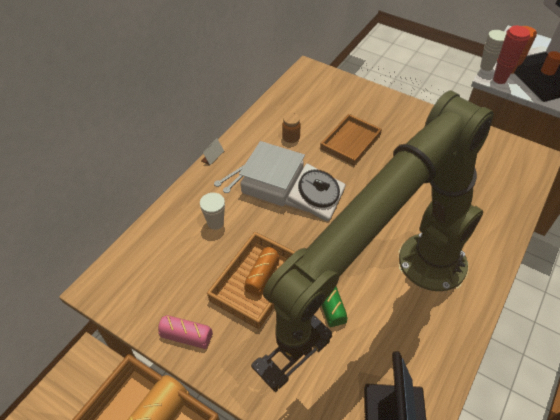

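View pics/wrist0.png

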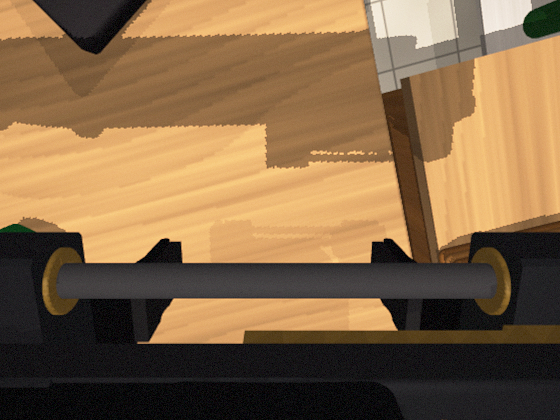

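The top view has everything: basket and loaf around (197,222), scale around (315,180), tray around (416,204). I'll enlarge it to measure.

```bash
cat > h.py <<'E'
import numpy as np, cv2
from scipy.spatial.transform import Rotation as R
from bench import ctrl
def proj(cm,P):
    Rc=R.from_rotvec(cm["orientation"]).as_matrix()
    p=(np.atleast_2d(P)-cm["xyz"])@Rc; q=np.c_[p[:,0],-p[:,1],-p[:,2]]@cm["mtx"].T
    return q[:,:2]/q[:,2:]
def w(cm,u,v,z):
    Rc=R.from_rotvec(cm["orientation"]).as_matrix()
    d=np.linalg.solve(cm["mtx"],[u,v,1.]); d=Rc@np.array([d[0],-d[1],-d[2]])
    return cm["xyz"]+d*(z-cm["xyz"][2])/d[2]
def crop(src,dst,x0,y0,x1,y1,s):
    im=cv2.imread(src)[y0:y1,x0:x1]
    cv2.imwrite(dst,cv2.resize(im,None,fx=s,fy=s,interpolation=cv2.INTER_CUBIC))
E
python3 - <<'E'
from h import *
crop("pics/top0.png","pics/c_scale.png",260,115,370,255,4.2)
crop("pics/top0.png","pics/c_tray.png",370,165,460,240,6)
crop("pics/top0.png","pics/c_bask.png",145,180,250,262,6)
E
```

```text
(no output)
```

View pics/c_scale.png

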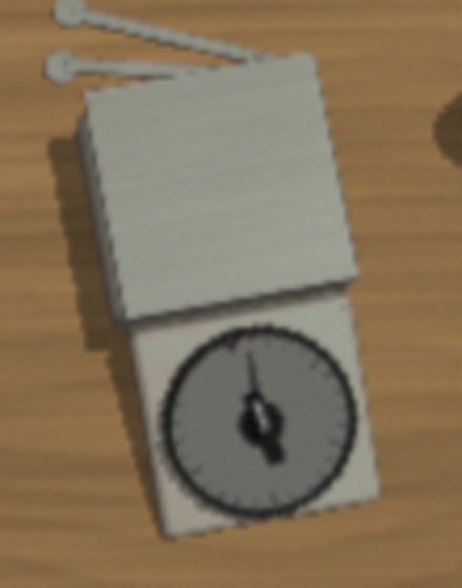

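View pics/c_tray.png

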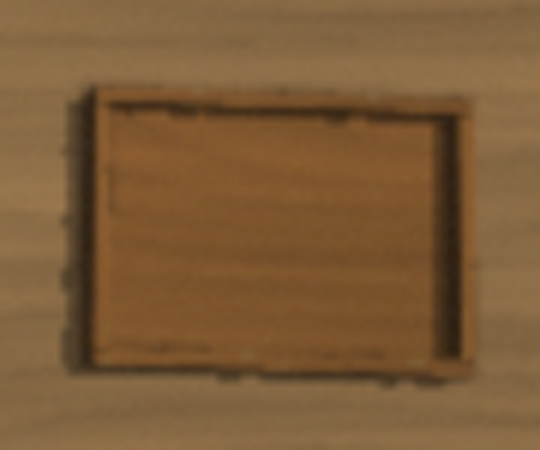

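View pics/c_bask.png

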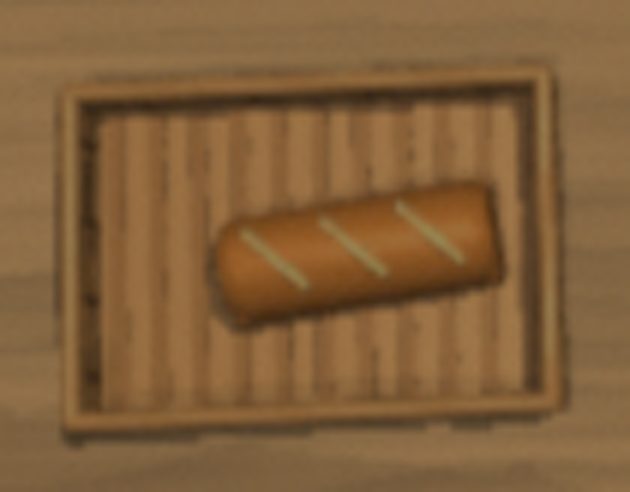

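```bash
cat > m.py <<'E'
from h import *
from scipy.optimize import least_squares
def fit(cm,px,dx,dy,z,yaw0):
    px=np.array(px,float)
    loc=np.array([[dx,dy],[dx,-dy],[-dx,-dy],[-dx,dy]])/2  # TL,TR,BR,BL in img (x up, y left)
    def P(p):
        c,s=np.cos(p[2]),np.sin(p[2]); return np.c_[loc@np.array([[c,s],[-s,c]])+p[:2],np.full(4,z)]
    c0=w(cm,*px.mean(0),z)
    r=least_squares(lambda p:(proj(cm,P(p))-px).ravel(),[c0[0],c0[1],yaw0])
    return r.x,r.fun.round(1)
if __name__=="__main__":
    cm=ctrl.camera_model("top")
    f=lambda l,s,o:[(a/s+o[0],b/s+o[1]) for a,b in l]
    for n,pp,d in [("plat",f([(85,93),(313,55),(357,277),(125,325)],4.2,(260,115)),(.18,.18,.105)),
      ("tray",f([(93,87),(472,97),(472,377),(90,370)],6,(370,165)),(.156,.212,.032)),
      ("bask",f([(62,88),(550,65),(565,408),(68,432)],6,(145,180)),(.19,.27,.052)),
      ("loaf",f([(220,228),(487,182),(503,282),(235,330)],6,(145,180)),(.058,.15,.045))]:
        x,r=fit(cm,pp,*d,0.); print(n,x.round(4),r)
        if n=="plat":
            c,s=np.cos(x[2]),np.sin(x[2])
            print("dial",x[0]-.187*c,x[1]-.187*s, proj(cm,[x[0]-.187*c,x[1]-.187*s,.077]))
    print("loaf end",) 
E
python3 m.py
```

```text
plat [ 0.6337 -0.0061  0.1549] [-0.5  0.3 -0.  -0.4  0.4  0.8  0.1 -0.7]
dial 0.44892265825099065 -0.03497306599369922 [[322.63663016 217.44701068]]
tray [ 0.4915 -0.3547 -0.054 ] [-0.4  0.1 -0.2  0.3  0.6  0.2  0.1 -0.6]
bask [0.4492 0.3738 0.0251] [-0.2 -0.2  0.4 -0.4  0.1  0.2 -0.3  0.4]
loaf [0.4445 0.3477 0.15  ] [-0.3 -0.2  0.2 -0.4  0.4  0.3 -0.2  0.2]
loaf end
```

```bash
cat >> h.py <<'E'
def toolR(phi,tilt=0,scale_yaw=0.):
    """tool y at world angle phi (deg), pointing down; tilt about dial: handled separately"""
    p=np.deg2rad(phi); y=np.array([np.cos(p),np.sin(p),0]); z=np.array([0,0,-1.]); x=np.cross(y,z)
    return R.from_matrix(np.c_[x,y,z])
def plan(pts):
    """pts: list of (xyz, R); prints shift/turn from present pose"""
    s=ctrl.get_state(); p0=s["position"]; R0=R.from_rotvec(s["tool_rot"])
    print("t",s["time"],"p",p0.round(4),"F",s["ft_force"].round(1),"g",round(s["grip_width"],3),"tooly",np.rad2deg(np.arctan2(*R0.as_matrix()[1::-1,1])).round(1))
    prev=p0;Rp=R0
    for p,Rt in pts:
        d=R0.inv().apply(np.array(p)-p0)*1000; a=(R0.inv()*Rt).as_rotvec()
        n=max(np.linalg.norm(p-prev)/.0625,np.rad2deg((Rp.inv()*Rt).magnitude())/10.7)
        print("[%.0f,%.0f,%.1f, %.3f,%.3f,%.3f]"%(*d,*a),"rows>=%.1f"%n); prev=np.array(p);Rp=Rt
E
python3 - <<'E'
from h import *
print([a for a in dir(ctrl) if a[0]!="_"])
cm=ctrl.camera_model("top")
print("jar",w(cm,384,133,.1),"cups",w(cm,230,134,.118))
psi=-.054
c=np.array([.4915,-.3547]); g=c-.074*np.array([np.cos(psi),np.sin(psi)]); print(g)
Rt=toolR(np.rad2deg(psi)); R0=R.from_rotvec(ctrl.get_state()["tool_rot"])
Rm=lambda f:R0*R.from_rotvec(f*(R0.inv()*Rt).as_rotvec())
plan([(np.array([.42,.43,.24]),Rm(.3)),(np.array([.55,.05,.24]),Rm(.65)),(np.array([.5,-.2,.2]),Rm(.9)),(np.array([*g,.12]),Rt),(np.array([*g,.06]),Rt)])
E
```

```text
['MotionError', 'camera_model', 'close_job', 'get_image', 'get_state', 'tip_reach']
jar [ 0.71641597 -0.24137201  0.1       ] cups [0.72017223 0.25549281 0.118     ]
[ 0.41760787 -0.35070594]
t 0.15 p [0.1663 0.628  0.2357] F [ 0.1 -0.7  0.4] g 0.999 tooly 75.2
[-296,-126,-4.1, -0.000,0.000,0.410] rows>=5.1
[-519,-461,-3.6, -0.001,0.001,0.888] rows>=6.4
[-534,-715,36.8, -0.001,0.001,1.229] rows>=4.1
[-493,-882,117.1, -0.001,0.001,1.366] rows>=3.0
[-493,-882,177.1, -0.001,0.001,1.366] rows>=1.0
```

```bash
python3 -m handwheel '[[-150,-60,-4,0,0,0.2,-1],[-296,-126,-4,0,0,0.41,-1],[-296,-126,-4,0,0,0.41,-1],[-296,-126,-4,0,0,0.41,-1],[-296,-126,-4,0,0,0.41,-1],[-519,-461,-4,0,0,0.888,-1],[-519,-461,-4,0,0,0.888,-1],[-519,-461,-4,0,0,0.888,-1],[-519,-461,-4,0,0,0.888,-1],[-519,-461,-4,0,0,0.888,-1],[-519,-461,-4,0,0,0.888,-1],[-519,-461,-4,0,0,0.888,-1]]'
python3 - <<'E'
from h import *
psi=-.054
c=np.array([.4915,-.3547]); g=c-.074*np.array([np.cos(psi),np.sin(psi)])
Rt=toolR(np.rad2deg(psi))
plan([(np.array([.5,-.2,.2]),Rt),(np.array([*g,.12]),Rt)])
E
```

```text
time: 1.65
position: [0.5506, 0.0456, 0.2407]
tool_rot: [1.71, 2.635, -0.001]
ft_force: [0.3, 0.2, 0.0]
grip_width: 0.999
t 1.65 p [0.5506 0.0456 0.2407] F [0.3 0.2 0. ] g 0.999 tooly 24.0
[-204,-146,40.8, 0.000,0.001,0.473] rows>=4.1
[-308,-283,120.9, 0.000,0.001,0.473] rows>=3.0
```

```bash
python3 -m handwheel '[[-50,-36,10,0,0,0.12,-1],[-102,-73,20,0,0,0.24,-1],[-153,-110,30,0,0,0.36,-1],[-204,-146,41,0,0,0.473,-1],[-256,-214,81,0,0,0.473,-1],[-256,-214,81,0,0,0.473,-1],[-308,-283,121,0,0,0.473,-1],[-308,-283,121,0,0,0.473,-1],[-308,-283,121,0,0,0.473,-1],[-308,-283,121,0,0,0.473,-1]]'
python3 - <<'E'
from h import *
psi=-.054
c=np.array([.4915,-.3547]); g=c-.074*np.array([np.cos(psi),np.sin(psi)])
Rt=toolR(np.rad2deg(psi))
cm=ctrl.camera_model("wrist")
cv2.imwrite("pics/w1.png",ctrl.get_image("wrist")[:,:,::-1])
plan([(np.array([*g,.06]),Rt),(np.array([*g,.028]),Rt)])
for dx in (-.078,-.069,.078):
  for dy in (-.06,0,.106):
    q=c+np.array([np.cos(psi)*dx-np.sin(psi)*dy,np.sin(psi)*dx+np.cos(psi)*dy]); print(dx,dy,proj(cm,[*q,.032]).round(0))
E
```

```text
time: 2.9
position: [0.4197, -0.3464, 0.1197]
tool_rot: [-2.274, -2.167, -0.001]
ft_force: [0.8, -0.7, -0.3]
grip_width: 0.998
t 2.95 p [ 0.4202 -0.346   0.1199] F [ 0.1 -0.5 -0.5] g 0.999 tooly -2.7
[-5,-2,59.9, 0.001,-0.001,0.007] rows>=1.0
[-5,-2,91.9, 0.001,-0.001,0.007] rows>=0.5
-0.078 -0.06 [[269. 310.]]
-0.078 0 [[269. 227.]]
-0.078 0.106 [[269.  53.]]
-0.069 -0.06 [[282. 310.]]
-0.069 0 [[283. 227.]]
-0.069 0.106 [[285.  53.]]
0.078 -0.06 [[494. 311.]]
0.078 0 [[507. 228.]]
0.078 0.106 [[535.  55.]]
```

View pics/w1.png

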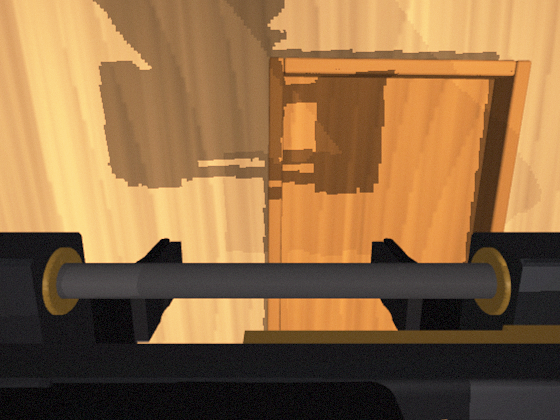

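The tray's near wall (columns 268–284) sits centred between the jaws, which matches the prediction within about 2 mm. I'll descend and grip.

```bash
python3 -m handwheel '[[-5,-1,30,0,0,0.007,-1],[-5,-1,60,0,0,0.007,-0.5],[-5,-1,80,0,0,0.007,-0.3],[-5,-1,92,0,0,0.007,-0.3],[-5,-1,92,0,0,0.007,-0.3],[-5,-1,92,0,0,0.007,1],[-5,-1,92,0,0,0.007,1],[-5,-1,92,0,0,0.007,1],[-5,-1,92,0,0,0.007,1],[-5,-1,92,0,0,0.007,1],[-5,-1,92,0,0,0.007,1]]' 45
python3 - <<'E'
from h import *
plan([])
E
```

```text
time: 4.32
position: [0.4178, -0.3522, 0.0276]
tool_rot: [2.283, 2.158, 0.0]
ft_force: [0.6, -0.6, -0.2]
grip_width: 0.103
t 4.325 p [ 0.4178 -0.3522  0.0276] F [ 0.6 -0.6 -0.2] g 0.103 tooly -3.2
```

```bash
python3 - <<'E'
from h import *
Rt=toolR(np.rad2deg(.155))
s=ctrl.get_state();R0=R.from_rotvec(s["tool_rot"])
plan([(s["position"]+[0,0,.17],R0),(np.array([.5606,-.0175,.20]),Rt)])
E
```

```text
t 4.325 p [ 0.4178 -0.3522  0.0276] F [ 0.6 -0.6 -0.2] g 0.103 tooly -3.2
[0,0,-170.0, 0.000,0.000,0.000] rows>=2.7
[342,124,-172.4, 0.000,-0.000,-0.211] rows>=5.8
```

```bash
python3 -m handwheel '[[0,0,-20,0,0,0,1],[0,0,-60,0,0,0,1],[0,0,-105,0,0,0,1],[0,0,-150,0,0,0,1],[30,11,-172,0,0,-0.02,1],[80,30,-172,0,0,-0.05,1],[130,48,-172,0,0,-0.08,1],[180,66,-172,0,0,-0.11,1],[230,84,-172,0,0,-0.14,1],[280,102,-172,0,0,-0.17,1],[325,118,-172,0,0,-0.211,1],[342,124,-172,0,0,-0.211,1]]'
python3 -m handwheel '[[0,0,0,0,0,0,1],[0,0,0,0,0,0,1]]'
python3 - <<'E'
from h import *
for n in ("wrist","top"): cv2.imwrite(f"pics/{n}2.png",ctrl.get_image(n)[:,:,::-1])
crop("pics/top2.png","pics/c2.png",230,80,400,260,3.3)
Rt=toolR(np.rad2deg(.155)); plan([(np.array([.5606,-.0175,.20]),Rt)])
E
```

```text
time: 5.82
position: [0.5611, -0.0141, 0.2002]
tool_rot: [-2.037, -2.391, -0.001]
ft_force: [0.1, -0.5, -1.8]
grip_width: 0.095
time: 6.08
position: [0.56, -0.0204, 0.1999]
tool_rot: [2.047, 2.383, -0.001]
ft_force: [-0.1, -0.9, -1.1]
grip_width: 0.098
t 6.175 p [ 0.5601 -0.0201  0.1999] F [-0.2  0.4 -2.8] g 0.103 tooly 8.7
[3,1,-0.1, 0.000,0.000,-0.004] rows>=0.0
```

View pics/c2.png

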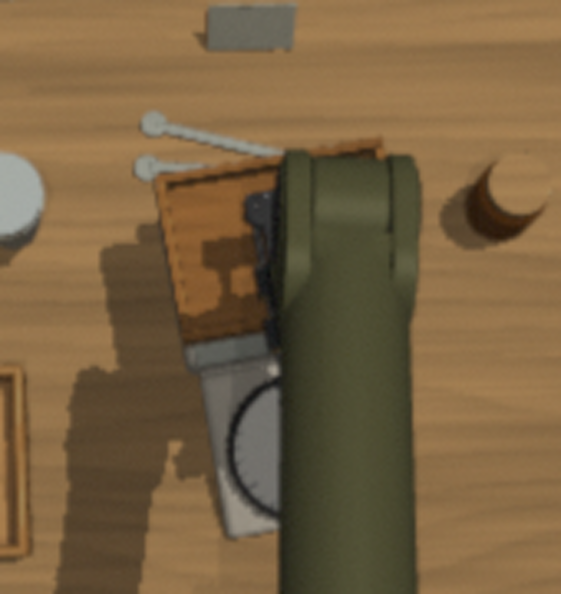

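View pics/wrist2.png

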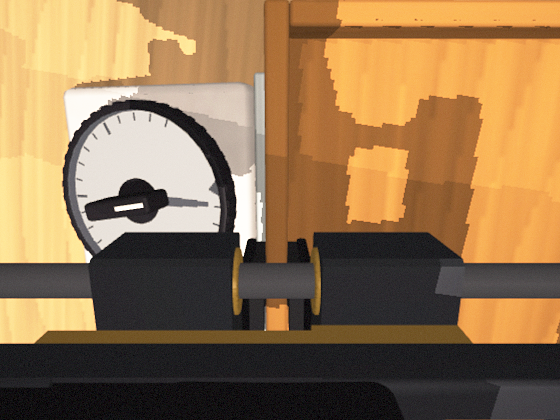

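```bash
python3 - <<'E'
from h import *
from scipy.optimize import least_squares
cm=ctrl.camera_model("top")
px=np.array([[277,134.5],[346,121.8],[286,184.8]]); loc=np.array([[.078,.106],[.078,-.106],[-.078,.106]])
def P(p):
    c,s=np.cos(p[2]),np.sin(p[2]); return np.c_[loc@np.array([[c,s],[-s,c]])+p[:2],np.full(3,.204)]
r=least_squares(lambda p:(proj(cm,P(p))-px).ravel(),[.63,0,.15]); print(r.x,r.fun)
s=ctrl.get_state(); T=s["position"][:2]; print("pred", T+.074*np.array([np.cos(.152),np.sin(.152)]))
# wrist: near wall
cw=ctrl.camera_model("wrist")
psi=.152;c=T+.074*np.array([np.cos(psi),np.sin(psi)])
for dx,dy in [(-.078,.106),(-.069,.097),(-.078,0)]:
    q=c+np.array([np.cos(psi)*dx-np.sin(psi)*dy,np.sin(psi)*dx+np.cos(psi)*dy]); print(proj(cw,[*q,.204]).round(0))
E
```

```text
[ 0.63040177 -0.01075     0.15679204] [-0.23218865 -0.16130979 -0.00464537  0.18422155  0.23350352 -0.02158156]
pred [ 0.6332216  -0.00892945]
[[268.  -3.]]
[[293.  26.]]
[[269. 281.]]
```

```bash
python3 - <<'E'
from h import *
cw=ctrl.camera_model("wrist")
crop("pics/wrist2.png","pics/c3.png",200,50,300,240,3)
for z in (.105,.100):
  for dx,dy in [(-.09,.09),(-.09,.05)]:
    psi=.155;q=np.array([.6337,-.0061])+np.array([np.cos(psi)*dx-np.sin(psi)*dy,np.sin(psi)*dx+np.cos(psi)*dy]); print(z,dy,proj(cw,[*q,z]).round(1))
E
```

```text
0.105 0.09 [[252.8  71.5]]
0.105 0.05 [[253.9 138. ]]
0.1 0.09 [[253.3  72.4]]
0.1 0.05 [[254.3 137.6]]
```

View pics/c3.png

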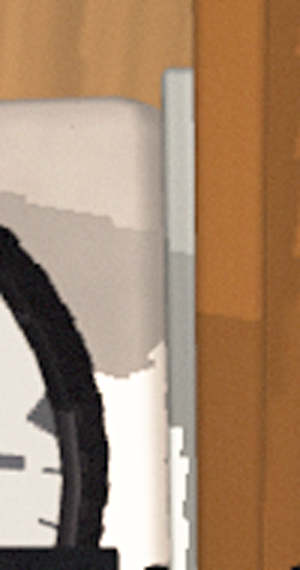

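```bash
python3 -m handwheel '[[1,2,10,0,0,0,1],[2.5,3.6,25,0,0,0,1],[2.5,3.6,42,0,0,0,1],[2.5,3.6,55,0,0,0,1],[2.5,3.6,62,0,0,0,1],[2.5,3.6,64,0,0,0,1],[2.5,3.6,66,0,0,0,1],[2.5,3.6,67,0,0,0,1],[2.5,3.6,68,0,0,0,1],[2.5,3.6,69,0,0,0,1],[2.5,3.6,69,0,0,0,1]]'
```

```text
time: 7.55
position: [0.564, -0.0146, 0.1308]
tool_rot: [2.042, 2.386, 0.001]
ft_force: [0.9, 0.0, 0.1]
grip_width: 0.102
```

```bash
python3 - <<'E'
from h import *
for n in ("wrist","top"): cv2.imwrite(f"pics/{n}3.png",ctrl.get_image(n)[:,:,::-1])
crop("pics/top3.png","pics/c4.png",260,110,370,260,4)
crop("pics/wrist3.png","pics/c5.png",0,0,400,260,2)
plan([])
E
```

```text
t 7.65 p [ 0.564  -0.0146  0.1308] F [1.1 0.9 0.3] g 0.096 tooly 8.9
```

View pics/c4.png

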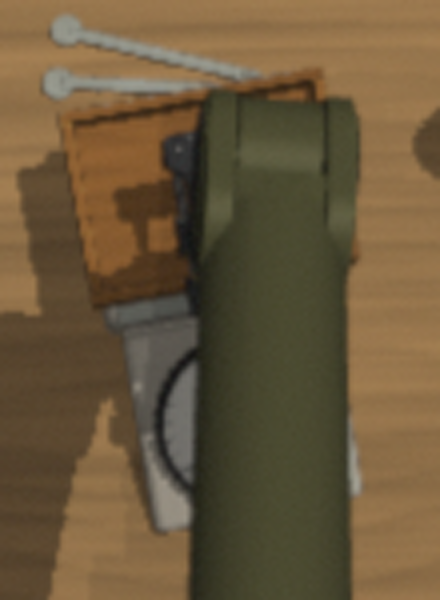

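View pics/c5.png

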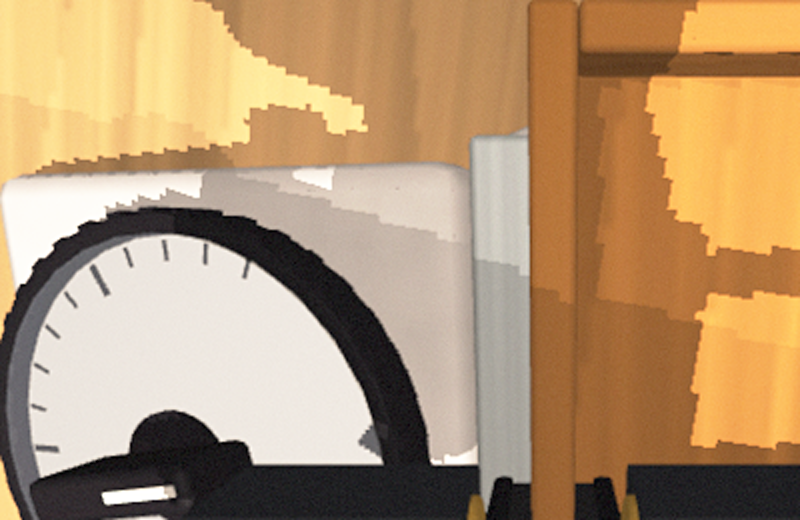

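```bash
python3 - <<'E'
from h import *
from scipy.optimize import least_squares
cm=ctrl.camera_model("top")
px=np.array([[275,138.75],[341.25,127],[283.25,186.25]]); loc=np.array([[.078,.106],[.078,-.106],[-.078,.106]])
def P(p):
    c,s=np.cos(p[2]),np.sin(p[2]); return np.c_[loc@np.array([[c,s],[-s,c]])+p[:2],np.full(3,.134)]
r=least_squares(lambda p:(proj(cm,P(p))-px).ravel(),[.63,0,.15]); print(r.x,r.fun.round(1))
cw=ctrl.camera_model("wrist")
y=.155; S=lambda v:[np.dot(v[:2],[np.cos(y),np.sin(y)]),np.dot(v[:2],[-np.sin(y),np.cos(y)])]
pc=np.array(S(w(cw,235.5,68.5,.1035))); print("platform corner->centre",pc+[.09,-.09])
t=np.array(S(w(cw,289,39,.134)));t2=np.array(S(w(cw,265,100,.134))); ti=np.array(S(w(cw,289,26,.134)))
print("tray wall outer x->c",t2[0]+.078,"inner end wall y->c",ti[1]-.097, "target",S([.6337,-.0061]))
E
```

```text
[ 0.63629104 -0.00441977  0.14696846] [ 0.  -0.4 -0.3  0.2  0.3  0.2]
platform corner->centre [ 0.62604469 -0.10515138]
tray wall outer x->c 0.6277885963162477 inner end wall y->c -0.10147789172864301 target [np.float64(0.6251611884459599), np.float64(-0.10385753925852045)]
```

```bash
python3 -m handwheel '[[0,0,-5,0,0,0,1],[-2.5,-2,-5,0,0,0,1],[-2.5,-2,-5,0,0,0,1],[-2.5,-2,-3,0,0,0,1],[-2.5,-2,-1,0,0,0,1],[-2.5,-2,0,0,0,0,1],[-2.5,-2,1,0,0,0,1],[-2.5,-2,1,0,0,0,1]]'
python3 - <<'E'
from h import *
cw=ctrl.camera_model("wrist")
cv2.imwrite("pics/w4.png",ctrl.get_image("wrist")[:,:,::-1])
crop("pics/w4.png","pics/c6.png",200,0,400,200,4)
plan([])
E
```

```text
time: 8.65
position: [0.5621, -0.0174, 0.1296]
tool_rot: [-2.043, -2.387, 0.0]
ft_force: [-1.0, 0.6, -0.4]
grip_width: 0.095
t 8.7 p [ 0.5621 -0.0174  0.1296] F [-1.9  0.4  0.9] g 0.101 tooly 8.9
```

View pics/c6.png

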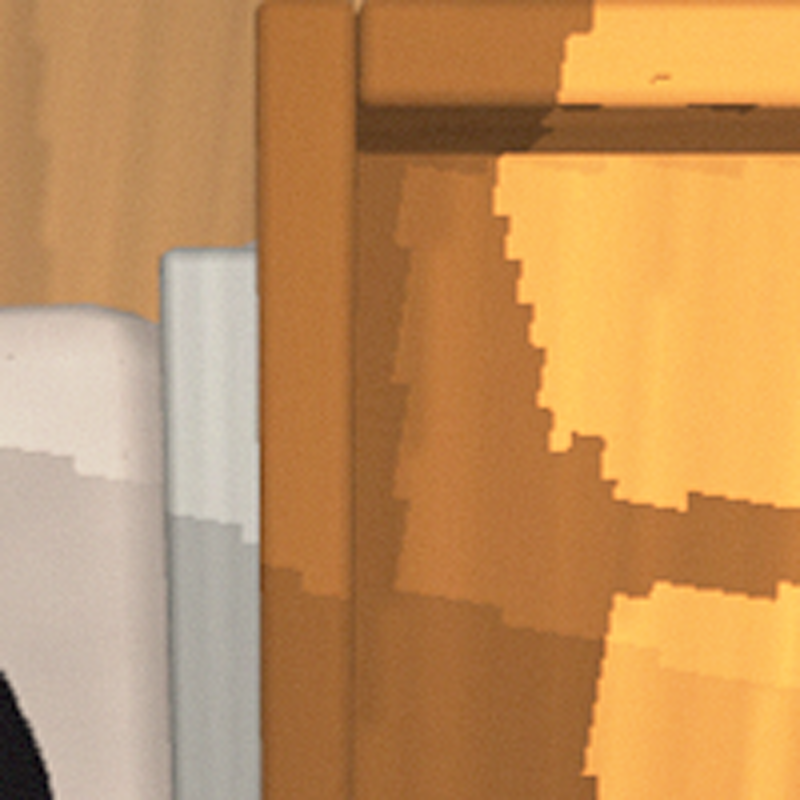

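```bash
python3 - <<'E'
from h import *
cw=ctrl.camera_model("wrist")
y=.155; S=lambda v:np.array([np.dot(v[:2],[np.cos(y),np.sin(y)]),np.dot(v[:2],[-np.sin(y),np.cos(y)])])
print("plat c",S(w(cw,240.7,62.5,.1025))+[.09,-.09]); print("tray c",S(w(cw,264.5,.7,.1335))+[.078,-.106],S(w(cw,289.2,25.8,.1335))+[.069,-.097])
E
python3 -m handwheel '[[0,0,0,0,0,0,0.3],[0,0,0,0,0,0,0],[0,0,0,0,0,0,-0.2],[0,0,-10,0,0,0,-0.2],[0,0,-30,0,0,0,-0.2],[0,0,-60,0,0,0,-0.2],[0,0,-100,0,0,0,-0.2]]'
```

```text
plat c [ 0.62600976 -0.10511353]
tray c [ 0.62546644 -0.10499488] [ 0.62510463 -0.10398379]
time: 9.57
position: [0.5618, -0.0174, 0.2306]
tool_rot: [-2.042, -2.386, 0.001]
ft_force: [0.7, -0.5, 0.2]
grip_width: 0.598
```

```bash
python3 - <<'E'
from h import *
cv2.imwrite("pics/w5.png",ctrl.get_image("wrist")[:,:,::-1])
crop("pics/w5.png","pics/c7.png",70,80,300,250,3.4)
plan([])
E
```

```text
t 9.625 p [ 0.5649 -0.0177  0.2369] F [ 3.2 -1.   4.2] g 0.594 tooly 8.9
```

View pics/c7.png

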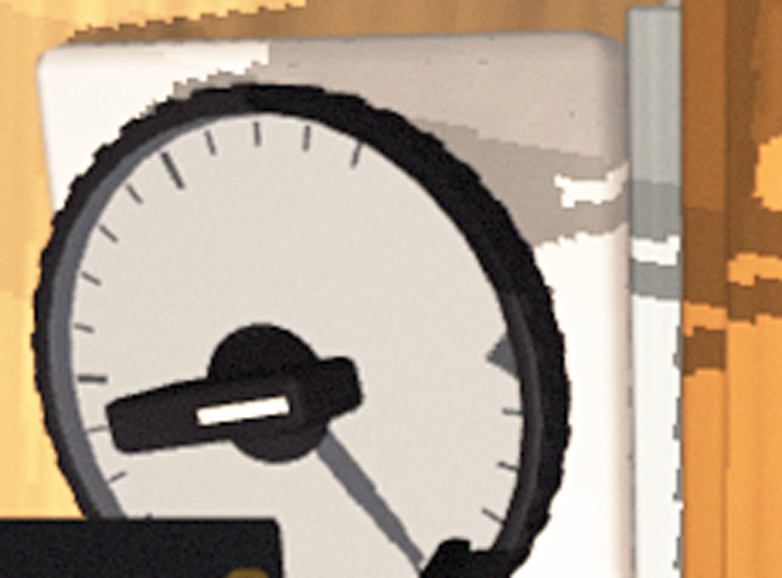

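```bash
cat >> h.py <<'E'
yaw=.155; c_,s_=np.cos(yaw),np.sin(yaw)
PC=np.array([.6347,-.0072])
GRIP=np.array([PC[0]-.187*c_,PC[1]-.187*s_,.077])
AX=np.array([-np.sin(.3)*c_,-np.sin(.3)*s_,np.cos(.3)])
DX=np.array([np.cos(.3)*c_,np.cos(.3)*s_,np.sin(.3)])  # to the top
DY=np.cross(AX,DX)
def dialpt(r,th,h): # th clockwise from top
    return GRIP+AX*h+r*(DX*np.cos(th)-DY*np.sin(th))
def dialray(cm,u,v,h):
    Rc=R.from_rotvec(cm["orientation"]).as_matrix()
    d=np.linalg.solve(cm["mtx"],[u,v,1.]); d=Rc@np.array([d[0],-d[1],-d[2]])
    o=GRIP+AX*h; t=np.dot(o-cm["xyz"],AX)/np.dot(d,AX); q=cm["xyz"]+t*d-o
    x,y=q@DX,q@DY; return np.hypot(x,y),np.arctan2(-y,x)
E
python3 - <<'E'
from h import *
cm=ctrl.camera_model("wrist")
f=lambda a,b:(70+a/3.4,80+b/3.4)
for h in (-.014,-.018,-.022,-.026):
    print(h,"zero",dialray(cm,*f(487,357),h),"ptr mid",dialray(cm,*f(372,487),h),dialray(cm,*f(418,565),h))
print("grip c px",(proj(cm,GRIP+AX*.014)-[70,80])*3.4, "line from px",dialray(cm,*f(290,404),.014),dialray(cm,*f(200,415),.014))
E
```

```text
-0.014 zero (np.float64(0.0652148826516032), np.float64(-0.1823478352503508)) ptr mid (np.float64(0.038523607849771456), np.float64(0.6537266092851822)) (np.float64(0.060509634570657105), np.float64(0.792910775285294))
-0.018 zero (np.float64(0.06312140001212843), np.float64(-0.175549477107901)) ptr mid (np.float64(0.03744855126406363), np.float64(0.7218642030864206)) (np.float64(0.060103160086941346), np.float64(0.8389207847675613))
-0.022 zero (np.float64(0.06103103475524158), np.float64(-0.16828506459130235)) ptr mid (np.float64(0.036557101055922026), np.float64(0.7936732561518016)) (np.float64(0.05982549020295888), np.float64(0.885457327381948))
-0.026 zero (np.float64(0.05894411854184851), np.float64(-0.16050582398935911)) ptr mid (np.float64(0.03586295162518064), np.float64(0.8686630224129673)) (np.float64(0.05967842283973279), np.float64(0.9323253170429987))
grip c px [[188.27671239 412.5779283 ]] line from px (np.float64(0.028222606473217133), np.float64(-0.13741172886609276)) (np.float64(0.0032372734378995852), np.float64(0.11463277275395792))
```

```bash
cat >> h.py <<'E'
def dialR(th): # tool aligned with grip at dial angle th (clockwise)
    gx=DX*np.cos(th)-DY*np.sin(th); z=-AX; y=np.cross(AX,gx); return R.from_matrix(np.c_[np.cross(y,z),y,z]),gx
E
python3 - <<'E'
from h import *
Rt,gx=dialR(-.17)
print(Rt.as_matrix().round(2))
R0=R.from_rotvec(ctrl.get_state()["tool_rot"])
p=GRIP+AX*.11+gx*.066
print(p)
plan([(p,Rt)])
print(proj(ctrl.camera_model("wrist"),GRIP))
E
```

```text
[[-0.9  -0.31  0.29]
 [-0.31  0.95  0.05]
 [-0.29 -0.05 -0.96]]
[ 0.47749881 -0.02046169  0.20131019]
t 9.625 p [ 0.5649 -0.0177  0.2369] F [ 3.2 -1.   4.2] g 0.594 tooly 8.9
[11,-87,34.8, -0.213,-0.253,-1.727] rows>=9.4
[[136.45986692 197.79248441]]
```

```bash
python3 -m handwheel '[[0,-10,0,-0.02,-0.03,-0.18,-0.2],[2,-25,0,-0.05,-0.06,-0.36,-0.3],[4,-40,5,-0.07,-0.08,-0.54,-0.3],[6,-50,10,-0.09,-0.1,-0.72,-0.3],[8,-60,15,-0.11,-0.13,-0.9,-0.3],[9,-70,20,-0.133,-0.158,-1.08,-0.3],[10,-80,25,-0.155,-0.184,-1.26,-0.3],[11,-87,30,-0.177,-0.211,-1.44,-0.3],[11,-87,35,-0.213,-0.253,-1.727,-0.3],[11,-87,35,-0.213,-0.253,-1.727,-0.3],[11,-87,35,-0.213,-0.253,-1.727,-0.3],[11,-87,35,-0.213,-0.253,-1.727,-0.3]]'
python3 - <<'E'
from h import *
Rt,gx=dialR(-.17)
p=GRIP+AX*.11+gx*.066
plan([(p,Rt)])
cm=ctrl.camera_model("wrist"); np.save("cm6.npy",cm,allow_pickle=True)
cv2.imwrite("pics/w6.png",ctrl.get_image("wrist")[:,:,::-1])
print(ctrl.get_state()["joint_positions"].round(2))
E
```

```text
time: 11.12
position: [0.4748, -0.0201, 0.195]
tool_rot: [-0.458, 2.813, -0.003]
ft_force: [0.5, 0.4, -0.1]
grip_width: 0.655
t 11.125 p [ 0.4748 -0.0201  0.195 ] F [ 0.5  0.4 -0.1] g 0.655 tooly 108.1
[-4,-1,-5.3, 0.001,-0.009,-0.002] rows>=0.1
[-0.52 -0.3   0.46  2.16  0.12  0.96  1.78]
```

View pics/w6.png

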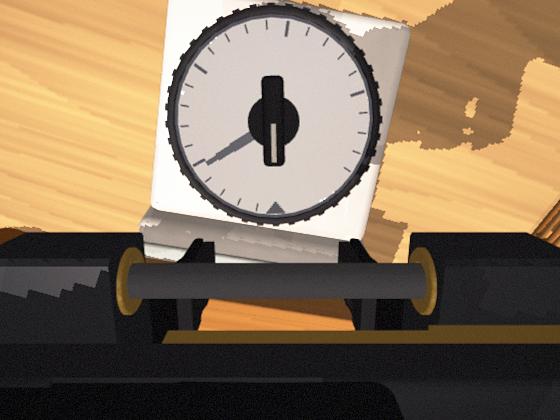

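```bash
python3 - <<'E'
from h import *
crop("pics/w6.png","pics/c8.png",160,0,390,230,3.4)
cm=np.load("cm6.npy",allow_pickle=True).item()
for h in (-.014,0,.014): print(h,(proj(cm,GRIP+AX*h)-[160,0])*3.4)
E
```

```text
-0.014 [[378.57903732 420.55575114]]
0 [[377.85350546 421.46127794]]
0.014 [[377.04317957 422.47263507]]
```

View pics/c8.png

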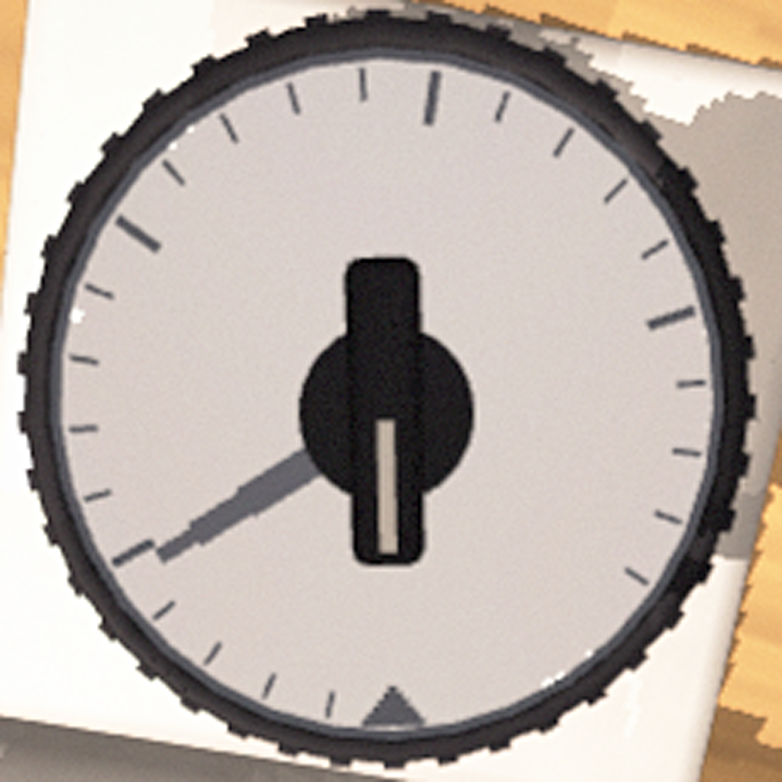

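```bash
python3 - <<'E'
from h import *
p=np.array([(117,218),(435,72),(693,312),(115,563),(363,70),(293,85),(225,117),(88,290),(70,357),(70,429),(705,383),(700,454),(680,520),(647,582),(328,716),(266,698),(207,663),(155,618),(507,93),(572,131),(626,181),(665,243)],np.float32)
e=cv2.fitEllipse(p); print(e)
cx,cy=e[0]
d=lambda q:np.arctan2(q[1]-cy,q[0]-cx)
print("zero",d((393,686)),"ptr",d((160,557)),"diff",d((160,557))-d((393,686)), "250g",d((133,553.5))-d((393,686)))
cm=np.load("cm6.npy",allow_pickle=True).item()
for h in(-.014,-.02):print((proj(cm,GRIP+AX*h)-[160,0])*3.4)
E
```

```text
((386.5975341796875, 395.49310302734375), (635.3324584960938, 652.0681762695312), 178.5736083984375)
zero 1.5487609479537108 ptr 2.522362248399308 diff 0.9736013004455972 250g 1.0356274775554826
[[378.57903732 420.55575114]]
[[378.86724812 420.19603901]]
```

```bash
python3 - <<'E'
import h
from h import *
cm=np.load("cm6.npy",allow_pickle=True).item()
f=lambda a,b:(160+a/3.4,b/3.4)
r,t=dialray(cm,*f(386,411),.014)
h.GRIP=GRIP+r*(DX*np.cos(t)-DY*np.sin(t)); print("GRIP",GRIP,h.GRIP)
for hh in (-.014,-.018,-.022):
    z=h.dialray(cm,*f(393,686),hh);p=h.dialray(cm,*f(160,557),hh);q=h.dialray(cm,*f(133,553.5),hh); e=h.dialray(cm,*f(433,98),hh)
    print(hh,z,p,"diff",p[1]-z[1],"250",q[1]-z[1],"750",e[1]-z[1],e[0],q[0])
print("bar ends",h.dialray(cm,*f(386,552),.014),h.dialray(cm,*f(387,420),.014))
E
```

```text
GRIP [ 0.44994184 -0.03606908  0.077     ] [ 0.447582   -0.03514692  0.0763228 ]
-0.014 (np.float64(0.057606594821864206), np.float64(-0.19115889423583976)) (np.float64(0.05612424604715356), np.float64(0.8398518222436389)) diff 1.0310107164794786 250 1.0906870718297512 750 3.3168045776015083 0.059483781609055465 0.060592447711820915
-0.018 (np.float64(0.05848811535612832), np.float64(-0.1908840393888292)) (np.float64(0.05698864189500062), np.float64(0.8397276936994851)) diff 1.0306117330883142 250 1.0902751668701935 750 3.3163190832384415 0.060355159595820274 0.061523368354181776
-0.022 (np.float64(0.059369640177676146), np.float64(-0.19061734665248292)) (np.float64(0.05785303859468364), np.float64(0.8396072744246855)) diff 1.0302246210771684 250 1.0898755096607702 750 3.3158477466511047 0.06122654018425951 0.062454290117670445
bar ends (np.float64(0.025721912932615644), np.float64(-0.16721592888548656)) (np.float64(0.0016134474389332216), np.float64(-0.28082919871195977))
```

```bash
sed -i 's/^AX=/GRIP=np.array([.4476,-.0351,.0765])\nAX=/' h.py; python3 - <<'E'
from h import *
Rt,gx=dialR(-.187)
plan([(GRIP+AX*.06,Rt),(GRIP+AX*.010,Rt)])
E
```

```text
t 11.175 p [ 0.4748 -0.02    0.1949] F [0.1 0.6 0.1] g 0.649 tooly 108.1
[63,-0,45.1, 0.001,-0.009,-0.019] rows>=1.2
[63,-0,95.1, 0.001,-0.009,-0.019] rows>=0.8
```

```bash
python3 -m handwheel '[[30,0,10,0,0,-0.01,-0.3],[63,0,30,0,0,-0.019,-0.3],[63,0,45,0,0,-0.019,-0.3],[63,0,45,0,0,-0.019,-0.3],[63,0,45,0,0,-0.019,-0.3],[63,0,45,0,0,-0.019,-0.3]]'
python3 - <<'E'
from h import *
Rt,gx=dialR(-.187)
plan([(GRIP+AX*.06,Rt),(GRIP+AX*.010,Rt)])
print(ctrl.get_state()["joint_positions"].round(3))
E
```

```text
time: 11.92
position: [0.4318, -0.0368, 0.1354]
tool_rot: [-0.49, 2.806, -0.007]
ft_force: [0.5, 0.8, -0.1]
grip_width: 0.65
t 11.925 p [ 0.4318 -0.0368  0.1354] F [ 0.5  0.8 -0.1] g 0.65 tooly 109.3
[2,-0,0.9, 0.001,-0.006,0.004] rows>=0.0
[2,-0,50.9, 0.001,-0.006,0.004] rows>=0.8
[-0.068 -0.287  0.128  2.305 -0.035  0.834  1.996]
```

```bash
python3 -m handwheel '[[2,0,20,0,-0.006,0.004,-0.3],[2,0,38,0,-0.006,0.004,-0.3],[2,0,51,0,-0.006,0.004,-0.3],[2,0,51,0,-0.006,0.004,-0.3],[2,0,51,0,-0.006,0.004,-0.3]]'
python3 - <<'E'
from h import *
Rt,gx=dialR(-.187)
plan([(GRIP+AX*.010,Rt)])
print(ctrl.get_state()["joint_positions"].round(3))
cv2.imwrite("pics/w7.png",ctrl.get_image("wrist")[:,:,::-1])
E
```

```text
time: 12.55
position: [0.4433, -0.036, 0.0849]
tool_rot: [-0.482, 2.803, -0.005]
ft_force: [-0.5, 0.2, 0.4]
grip_width: 0.653
t 12.55 p [ 0.4433 -0.036   0.0849] F [-0.5  0.2  0.4] g 0.653 tooly 109.1
[-2,-0,-0.7, 0.001,-0.002,-0.002] rows>=0.0
[-0.078 -0.186  0.143  2.344 -0.061  0.692  2.019]
```

View pics/w7.png

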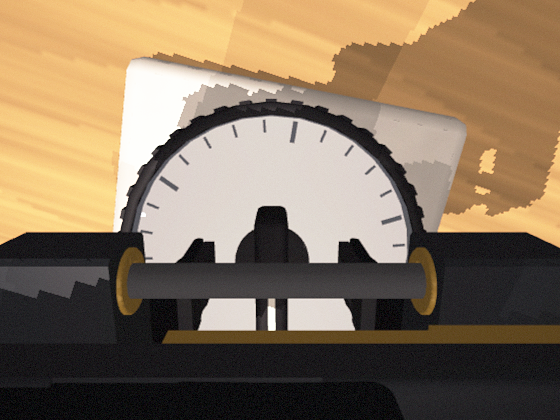

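```bash
python3 -m handwheel '[[0,0,0,0,0,0,0.5],[0,0,0,0,0,0,1],[0,0,0,0,0,0,1],[0,0,0,0,0,0,1],[0,0,0,0,0,0,1]]' 15
python3 -m handwheel '[[0,0,0,0,0,0.05,1],[0,0,0,0,0,0.14,1],[0,0,0,0,0,0.25,1],[0,0,0,0,0,0.36,1],[0,0,0,0,0,0.47,1],[0,0,0,0,0,0.58,1],[0,0,0,0,0,0.69,1],[0,0,0,0,0,0.8,1],[0,0,0,0,0,0.9,1],[0,0,0,0,0,0.98,1],[0,0,0,0,0,1.03,1],[0,0,0,0,0,1.03,1]]'
python3 -m handwheel '[[0,0,0,0,0,0,1],[0,0,0,0,0,0,1]]'
python3 - <<'E'
from h import *
Rt,gx=dialR(.84)
plan([(GRIP+AX*.010,Rt)])
print(ctrl.get_state()["joint_positions"].round(3))
E
```

```text
time: 13.22
position: [0.4433, -0.0377, 0.0844]
tool_rot: [-0.481, 2.803, -0.009]
ft_force: [6.2, -12.7, -6.6]
grip_width: 0.166
time: 14.72
position: [0.4441, -0.0344, 0.0848]
tool_rot: [0.971, 2.703, 0.211]
ft_force: [5.2, 5.6, -4.3]
grip_width: 0.158
time: 14.98
position: [0.4441, -0.0343, 0.0848]
tool_rot: [0.97, 2.704, 0.211]
ft_force: [4.7, 5.3, -3.7]
grip_width: 0.157
t 14.975 p [ 0.4441 -0.0343  0.0848] F [ 4.7  5.3 -3.7] g 0.157 tooly 51.8
[-1,-0,-1.1, 0.001,-0.002,-0.004] rows>=0.0
[ 0.054 -0.177  0.017  2.34  -0.104  0.69   1.024]
```

```bash
python3 -m handwheel '[[0,0,0,0,0,0,0.3],[0,0,0,0,0,0,-0.1],[0,0,0,0,0,0,-0.3],[0,0,-25,0,0,0,-0.3],[0,0,-60,0,0,0,-0.3],[-35,0,-95,0,0,0,-0.3],[-64,0,-100,0,0,0,-0.3],[-64,0,-100,0,0,0,-0.3],[-64,0,-100,0,0,0,-0.3],[-64,0,-100,0,0,0,-0.3]]'
python3 - <<'E'
from h import *
plan([])
cm=ctrl.camera_model("wrist"); np.save("cm8.npy",cm,allow_pickle=True)
cv2.imwrite("pics/w8.png",ctrl.get_image("wrist")[:,:,::-1])
print(ctrl.get_state()["joint_positions"].round(3))
crop("pics/w8.png","pics/c9.png",150,0,400,236,3.2)
E
```

```text
time: 16.23
position: [0.4605, -0.081, 0.1913]
tool_rot: [0.972, 2.707, 0.207]
ft_force: [-0.7, 0.6, 0.1]
grip_width: 0.647
t 16.225 p [ 0.4605 -0.081   0.1913] F [-0.7  0.6  0.1] g 0.647 tooly 51.8
[ 0.129 -0.246  0.057  2.159 -0.105  0.952  1.116]
```

View pics/c9.png

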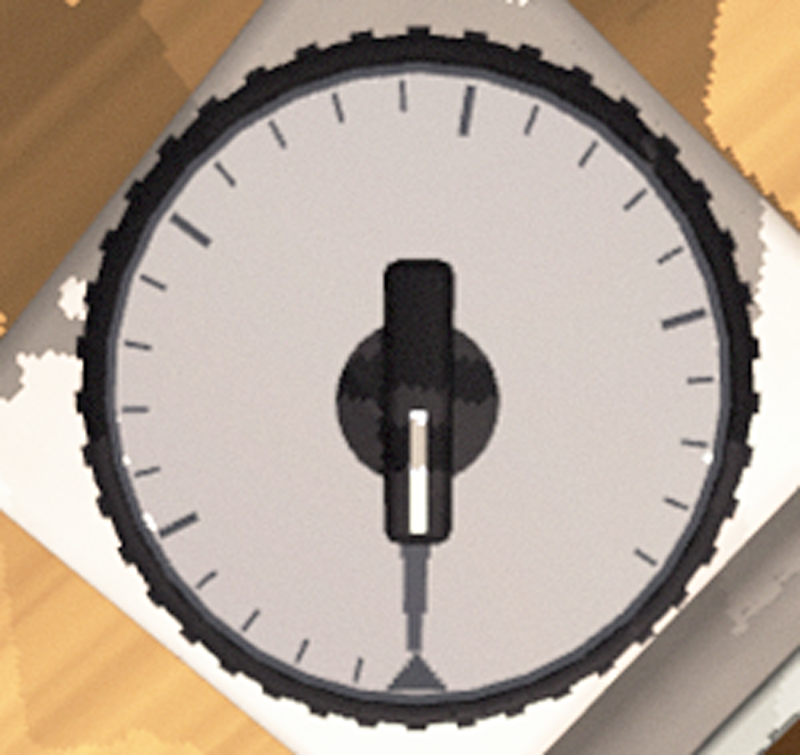

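```bash
python3 - <<'E'
from h import *
crop("pics/w8.png","pics/c10.png",255,155,305,225,8)
E
```

```text
(no output)
```

View pics/c10.png

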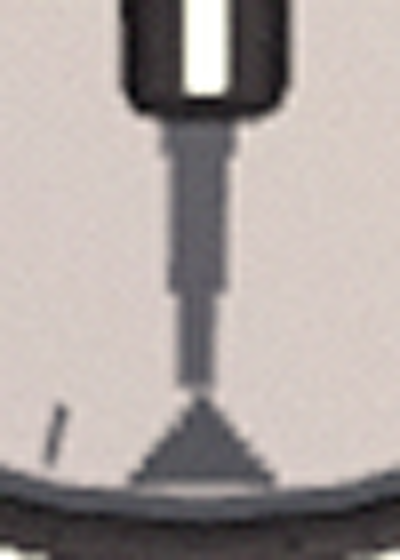

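```bash
python3 - <<'E'
from h import *
R0=R.from_rotvec(ctrl.get_state()["tool_rot"]); Rt=toolR(8.6)
Rm=lambda f:R0*R.from_rotvec(f*(R0.inv()*Rt).as_rotvec())
plan([(np.array([.50,.02,.22]),Rm(.35)),(np.array([.50,.2,.22]),Rm(.8)),(np.array([.4445,.3477,.18]),Rt)])
E
```

```text
t 16.275 p [ 0.4606 -0.0811  0.1914] F [ 0.3  0.2 -1. ] g 0.651 tooly 51.8
[30,108,-11.3, 0.099,0.037,0.254] rows>=1.8
[145,245,-2.9, 0.227,0.084,0.581] rows>=2.9
[289,316,26.3, 0.283,0.105,0.726] rows>=2.6
```

```bash
python3 -m handwheel '[[5,40,-11,0.05,0.02,0.1,-1],[20,80,-11,0.09,0.03,0.2,-1],[30,108,-11,0.099,0.037,0.254,-1],[65,150,-8,0.15,0.05,0.37,-1],[105,197,-6,0.19,0.07,0.48,-1],[145,245,-3,0.227,0.084,0.581,-1],[195,270,8,0.25,0.09,0.64,-1],[245,294,18,0.27,0.1,0.69,-1],[289,316,26,0.283,0.105,0.726,-1],[289,316,26,0.283,0.105,0.726,-1],[289,316,26,0.283,0.105,0.726,-1],[289,316,26,0.283,0.105,0.726,-1]]'
python3 - <<'E'
from h import *
plan([(np.array([.4445,.3477,.18]),toolR(8.6)),(np.array([.4445,.3477,.034]),toolR(8.6))])
cm=ctrl.camera_model("wrist"); np.save("cm9.npy",cm,allow_pickle=True)
cv2.imwrite("pics/w9.png",ctrl.get_image("wrist")[:,:,::-1])
psi=.15;c=np.array([.4445,.3477])
for dx,dy,z in [(-.029,.075,.045),(.029,.075,.045),(-.029,-.02,.045),(.029,-.02,.045)]:
    q=c+np.array([np.cos(psi)*dx-np.sin(psi)*dy,np.sin(psi)*dx+np.cos(psi)*dy]); print(proj(cm,[*q,z]).round(0))
E
```

```text
time: 17.77
position: [0.4461, 0.3453, 0.181]
tool_rot: [2.051, 2.377, 0.001]
ft_force: [-0.7, 0.2, -0.1]
grip_width: 0.998
t 17.775 p [0.4461 0.3453 0.181 ] F [-0.7  0.2 -0.1] g 0.998 tooly 8.4
[3,-1,1.0, 0.002,0.001,-0.003] rows>=0.0
[3,-2,147.0, 0.002,0.001,-0.003] rows>=2.3
[[235. 100.]]
[[315.  99.]]
[[239. 225.]]
[[312. 225.]]
```

View pics/w9.png

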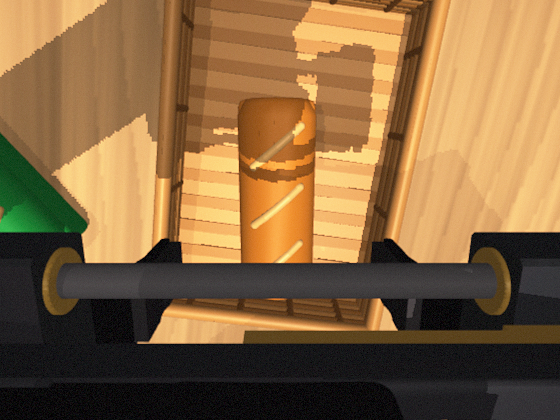

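```bash
python3 -m handwheel '[[3,-1,40,0,0,0,-1],[3,-1,85,0,0,0,-1],[3,-1,120,0,0,0,-1],[3,-1,140,0,0,0,-1],[3,-1,149,0,0,0,-1],[3,-1,149,0,0,0,-1],[3,-1,149,0,0,0,0.3],[3,-1,149,0,0,0,0.6],[3,-1,149,0,0,0,1],[3,-1,149,0,0,0,1],[3,-1,149,0,0,0,1]]' 25
python3 - <<'E'
from h import *
plan([(np.array([.5,.25,.23]),toolR(8.6)),(np.array([.6347,-.0072,.23]),toolR(8.9))])
E
```

```text
time: 19.2
position: [0.4447, 0.3498, 0.0323]
tool_rot: [2.048, 2.379, 0.004]
ft_force: [1.9, 0.6, 2.1]
grip_width: 0.666
t 19.2 p [0.4447 0.3498 0.0323] F [1.9 0.6 2.1] g 0.666 tooly 8.6
[-107,40,-197.6, 0.003,-0.000,-0.001] rows>=3.7
[-381,135,-197.4, 0.003,-0.000,-0.006] rows>=4.6
```

```bash
python3 -m handwheel '[[0,0,-15,0,0,0,1],[0,0,-50,0,0,0,1],[0,0,-100,0,0,0,1],[-30,12,-150,0,0,0,1],[-75,28,-190,0,0,0,1],[-125,46,-197,0,0,0,1],[-175,63,-197,0,0,0,1],[-225,80,-197,0,0,0,1],[-275,98,-197,0,0,0,1],[-325,116,-197,0,0,0,1],[-365,130,-197,0,0,0,1],[-379,135,-197,0,0,-0.005,1]]'
python3 -m handwheel '[[0,0,0,0,0,0,1],[0,0,0,0,0,0,1]]'
python3 - <<'E'
from h import *
plan([(np.array([.6347-.0003,-.0072+.002,.23]),toolR(8.9))])
cm=ctrl.camera_model("wrist"); np.save("cm10.npy",cm,allow_pickle=True)
cv2.imwrite("pics/w10.png",ctrl.get_image("wrist")[:,:,::-1])
E
```

```text
time: 20.7
position: [0.6335, -0.0091, 0.2285]
tool_rot: [2.049, 2.381, -0.002]
ft_force: [-0.5, -0.2, -3.7]
grip_width: 0.662
time: 20.95
position: [0.6328, -0.0023, 0.2292]
tool_rot: [-2.04, -2.389, -0.002]
ft_force: [0.7, -0.3, -4.1]
grip_width: 0.66
t 20.95 p [ 0.6328 -0.0023  0.2292] F [ 0.7 -0.3 -4.1] g 0.66 tooly 9.0
[-3,1,-0.8, 0.001,-0.001,0.002] rows>=0.1
```

View pics/w10.png

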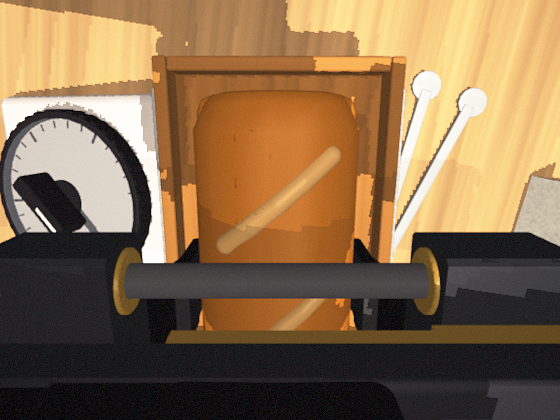

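```bash
python3 - <<'E'
from h import *
cw=np.load("cm10.npy",allow_pickle=True).item()
S=lambda v:np.array([np.dot(v[:2],[c_,s_]),np.dot(v[:2],[-s_,c_])])
z=.105-.003+.032
a=S(w(cw,153,57,z));b=S(w(cw,405,57,z)); print("tray",(a+b)/2-[0,.106],"width",b-a)
for zz in(.24,.25,.26):print("loaf end",S(w(cw,196,100,zz)),S(w(cw,356,100,zz)),"->y c",S(w(cw,276,91,zz))[1]-.075)
print("tcp",S(ctrl.get_state()["position"]))
E
```

```text
tray [ 0.625264   -0.10502469] width [0.15276301 0.00057743]
loaf end [ 0.59553129 -0.02850686] [ 0.65153588 -0.02829753] ->y c -0.10038967199738447
loaf end [ 0.59758516 -0.02890546] [ 0.64948246 -0.02871148] ->y c -0.10101687856244387
loaf end [ 0.59963903 -0.02930405] [ 0.64742904 -0.02912543] ->y c -0.10164408512750328
tcp [ 0.62496923 -0.09993709]
```

```bash
python3 -m handwheel '[[-2,1,15,0,0,0,1],[-4,1.8,35,0,0,0,1],[-4,1.8,55,0,0,0,1],[-4,1.8,72,0,0,0,1],[-4,1.8,84,0,0,0,1],[-4,1.8,90,0,0,0,1],[-4,1.8,92,0,0,0,1],[-4,1.8,94,0,0,0,1],[-4,1.8,95,0,0,0,1],[-4,1.8,96,0,0,0,1],[-4,1.8,97,0,0,0,1],[-4,1.8,98,0,0,0,1]]'
python3 -m handwheel '[[0,0,1,0,0,0,1],[0,0,2,0,0,0,1],[0,0,2,0,0,0,1]]'
```

```text
time: 22.5
position: [0.6364, -0.0088, 0.1316]
tool_rot: [2.042, 2.385, 0.002]
ft_force: [0.1, 0.2, -2.4]
grip_width: 0.668
time: 22.88
position: [0.6364, -0.0087, 0.1295]
tool_rot: [2.042, 2.385, 0.002]
ft_force: [0.0, 0.3, -0.8]
grip_width: 0.659
```

```bash
python3 -m handwheel '[[0,0,1,0,0,0,1],[0,0,1,0,0,0,0],[0,0,1,0,0,0,-0.5],[0,0,1,0,0,0,-0.65],[0,0,1,0,0,0,-0.65],[0,0,-10,0,0,0,-0.65],[0,0,-30,0,0,0,-0.65],[0,0,-60,0,0,0,-0.65],[0,0,-90,0,0,0,-0.65],[0,0,-90,0,0,0,-0.65],[0,0,-90,0,0,0,-0.65],[0,0,-90,0,0,0,-0.65]]'
python3 - <<'E'
from h import *
plan([])
cv2.imwrite("pics/w11.png",ctrl.get_image("wrist")[:,:,::-1])
E
```

```text
time: 24.38
position: [0.6354, -0.0088, 0.2181]
tool_rot: [-2.044, -2.386, 0.001]
ft_force: [0.2, -0.6, 0.6]
grip_width: 0.825
t 24.375 p [ 0.6354 -0.0088  0.2181] F [ 0.2 -0.6  0.6] g 0.825 tooly 8.8
```

View pics/w11.png

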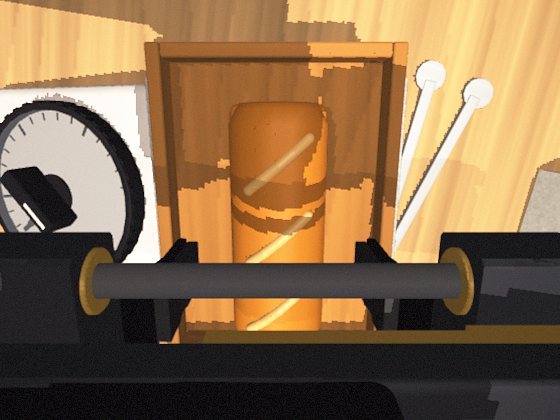

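```bash
python3 -m handwheel '[[-20,-40,0,0,0,0,-0.65],[-45,-80,0,0,0,0,-0.65],[-60,-110,0,0,0,0,-0.65],[-60,-110,0,0,0,0,-0.65],[-60,-110,0,0,0,0,-0.65],[-60,-110,0,0,0,0,-0.65],[-60,-110,0,0,0,0,-0.65],[-60,-110,0,0,0,0,-0.65],[-60,-110,0,0,0,0,-0.65],[-60,-110,0,0,0,0,-0.65]]'
python3 - <<'E'
from h import *
plan([])
cm=ctrl.camera_model("wrist"); np.save("cm12.npy",cm,allow_pickle=True)
cv2.imwrite("pics/w12.png",ctrl.get_image("wrist")[:,:,::-1])
E
```

```text
time: 25.68
position: [0.5366, -0.0849, 0.219]
tool_rot: [2.043, 2.385, 0.001]
ft_force: [-0.0, 0.7, 0.1]
grip_width: 0.823
t 25.675 p [ 0.5366 -0.0849  0.219 ] F [-0.   0.7  0.1] g 0.823 tooly 8.8
```

View pics/w12.png

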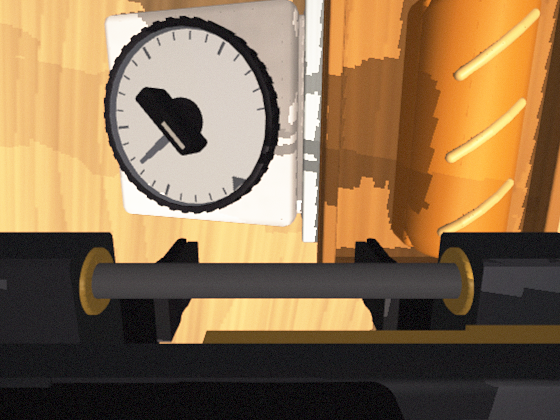

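```bash
python3 - <<'E'
from h import *
cm=np.load("cm12.npy",allow_pickle=True).item()
z=dialray(cm,234,178,-.016);p=dialray(cm,144,161,-.016); print(z,p,(p[1]-z[1])%(2*np.pi)/4.4)
E
python3 -m handwheel '[[20,40,0,0,0,0,-0.65],[45,80,0,0,0,0,-0.65],[60,111,0,0,0,0,-0.65],[60,111,0,0,0,0,-0.65],[60,111,0,0,0,0,-0.65],[60,111,30,0,0,0,-0.65],[60,111,60,0,0,0,-0.65],[60,111,80,0,0,0,-0.65],[60,111,89,0,0,0,-0.65],[60,111,89,0,0,0,-0.65],[60,111,89,0,0,0,-0.65]]'
python3 - <<'E'
from h import *
plan([])
E
```

```text
(np.float64(0.06206319806800955), np.float64(0.7965799329472236)) (np.float64(0.05127712700130059), np.float64(2.419440636740954)) 0.3688319781349387
time: 27.1
position: [0.6379, -0.0086, 0.1315]
tool_rot: [2.042, 2.384, 0.003]
ft_force: [0.5, -0.1, 1.1]
grip_width: 0.822
t 27.1 p [ 0.6379 -0.0086  0.1315] F [ 0.5 -0.1  1.1] g 0.822 tooly 8.8
```

```bash
python3 -m handwheel '[[0,-1.5,2,0,0,0,-0.65],[0,-1.5,2,0,0,0,0],[0,-1.5,2,0,0,0,1],[0,-1.5,2,0,0,0,1],[0,-1.5,2,0,0,0,1],[0,-1.5,-1,0,0,0,1],[0,-1.5,-5,0,0,0,1],[0,-1.5,-15,0,0,0,1],[0,-1.5,-40,0,0,0,1],[0,-1.5,-80,0,0,0,1],[0,-1.5,-100,0,0,0,1],[0,-1.5,-100,0,0,0,1]]' 25
python3 - <<'E'
from h import *
Rt=toolR(np.rad2deg(.10))
plan([(np.array([.6,.08,.24]),toolR(8.8)),(np.array([.4492,.3738-.005,.20]),Rt)])
E
```

```text
time: 28.6
position: [0.6364, -0.0087, 0.2319]
tool_rot: [2.041, 2.383, 0.005]
ft_force: [0.7, 0.8, -3.4]
grip_width: 0.663
t 28.6 p [ 0.6364 -0.0087  0.2319] F [ 0.7  0.8 -3.4] g 0.663 tooly 8.8
[93,-22,-8.3, 0.005,0.001,0.001] rows>=1.5
[402,-127,30.9, 0.005,0.001,0.054] rows>=5.3
```

```bash
python3 -m handwheel '[[45,-11,-6,0,0,0,1],[93,-26,-8,0,0,0.01,1],[140,-43,-8,0,0,0.02,1],[190,-59,-8,0,0,0.03,1],[240,-75,-6,0,0,0.04,1],[290,-91,0,0,0,0.054,1],[340,-107,10,0,0,0.054,1],[380,-120,20,0,0,0.054,1],[400,-127,31,0,0,0.054,1],[400,-127,31,0,0,0.054,1],[400,-127,31,0,0,0.054,1]]'
python3 - <<'E'
from h import *
cv2.imwrite("pics/w13.png",ctrl.get_image("wrist")[:,:,::-1])
p=np.array([.4492,.3738-.005,.033]);plan([(p,toolR(5.7))])
E
```

```text
time: 29.98
position: [0.4493, 0.3652, 0.198]
tool_rot: [2.108, 2.327, -0.001]
ft_force: [0.5, -0.2, -3.2]
grip_width: 0.663
t 30.025 p [0.4498 0.3651 0.1985] F [ 0.8 -0.6 -3.4] g 0.662 tooly 5.6
[4,-0,165.5, 0.002,0.002,-0.002] rows>=2.6
```

View pics/w13.png

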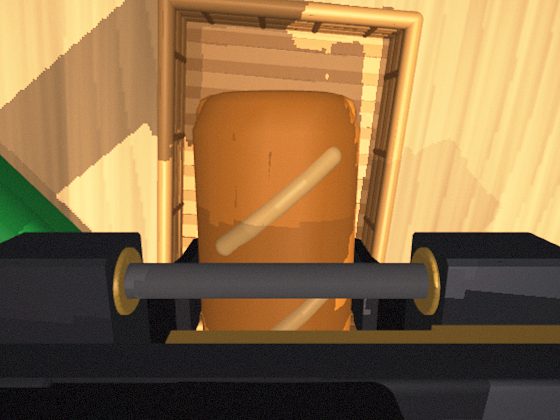

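```bash
python3 -m handwheel '[[2,0,30,0,0,0,1],[4,0,75,0,0,0,1],[4,0,115,0,0,0,1],[4,0,145,0,0,0,1],[4,0,156,0,0,0,1],[4,0,160,0,0,0,1],[4,0,162,0,0,0,1],[4,0,164,0,0,0,1],[4,0,165,0,0,0,1],[4,0,165,0,0,0,1]]'
```

```text
time: 31.28
position: [0.4485, 0.3709, 0.0341]
tool_rot: [2.106, 2.329, 0.002]
ft_force: [0.8, -0.7, -2.2]
grip_width: 0.665
```

```bash
python3 -m handwheel '[[0,0,1,0,0,0,1],[0,0,2,0,0,0,1],[0,0,2,0,0,0,1]]'
```

```text
time: 31.65
position: [0.4483, 0.3708, 0.0316]
tool_rot: [2.106, 2.329, 0.001]
ft_force: [0.6, -0.4, -3.8]
grip_width: 0.663
```

```bash
python3 -m handwheel '[[0,0,1,0,0,0,1],[0,0,1,0,0,0,1]]';python3 -m handwheel '[[0,0,1,0,0,0,1],[0,0,1,0,0,0,1]]'; python3 -m handwheel '[[0,0,1,0,0,0,1],[0,0,1,0,0,0,1]]'
```

```text
time: 31.9
position: [0.4485, 0.3709, 0.0313]
tool_rot: [2.106, 2.329, 0.001]
ft_force: [-1.8, -1.8, 1.1]
grip_width: 0.661
time: 32.15
position: [0.4485, 0.3709, 0.0312]
tool_rot: [2.106, 2.329, 0.001]
ft_force: [-4.4, -3.6, 8.3]
grip_width: 0.667
time: 32.4
position: [0.4485, 0.3709, 0.0312]
tool_rot: [2.106, 2.328, 0.001]
ft_force: [-5.8, -5.0, 14.9]
grip_width: 0.666
```

Contact at TCP z = 0.0312. I'll ease up 2 mm, release and retreat, then check the loaf and the dial.

```bash
python3 -m handwheel '[[0,0,-2,0,0,0,1],[0,0,-2,0,0,0,0.2],[0,0,-2,0,0,0,-0.5],[0,0,-2,0,0,0,-0.8],[0,0,-2,0,0,0,-0.8],[0,0,-15,0,0,0,-0.8],[0,0,-50,0,0,0,-0.8],[0,0,-100,0,0,0,-0.8],[0,0,-160,0,0,0,-0.8],[0,0,-180,0,0,0,-0.8],[0,0,-180,0,0,0,-0.8]]'
python3 - <<'E'
from h import *
cv2.imwrite("pics/w14.png",ctrl.get_image("wrist")[:,:,::-1])
R0=R.from_rotvec(ctrl.get_state()["tool_rot"]); Rt,gx=dialR(.84)
Rm=lambda f:R0*R.from_rotvec(f*(R0.inv()*Rt).as_rotvec())
plan([(np.array([.5,.2,.22]),Rm(.2)),(np.array([.5,.02,.22]),Rm(.65)),(GRIP+AX*.11+gx*.064,Rt)])
E
```

```text
time: 33.78
position: [0.4488, 0.3716, 0.2108]
tool_rot: [2.106, 2.328, 0.007]
ft_force: [0.1, -0.2, -0.8]
grip_width: 0.902
t 33.825 p [0.448  0.3707 0.2086] F [ 0.1 -0.8 -0.2] g 0.901 tooly 5.7
[-175,35,-11.2, -0.058,-0.020,-0.156] rows>=2.9
[-354,17,-11.1, -0.188,-0.066,-0.507] rows>=2.9
[-451,-30,14.6, -0.289,-0.101,-0.779] rows>=1.8
```

View pics/w14.png

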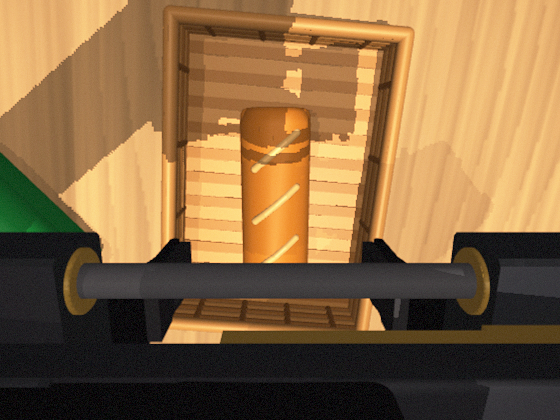

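The loaf (columns 242–310) stands upright in the basket, clear of its walls. Next is the dial check.

```bash
python3 -m handwheel '[[-45,9,-11,-0.015,-0.005,-0.04,-0.8],[-90,18,-11,-0.03,-0.01,-0.08,-0.8],[-135,27,-11,-0.045,-0.015,-0.12,-0.8],[-175,35,-11,-0.058,-0.02,-0.156,-0.8],[-235,29,-11,-0.1,-0.035,-0.27,-0.8],[-295,23,-11,-0.145,-0.05,-0.39,-0.8],[-354,17,-11,-0.188,-0.066,-0.507,-0.8],[-400,-5,0,-0.24,-0.085,-0.65,-0.8],[-451,-30,15,-0.289,-0.101,-0.779,-0.8],[-451,-30,15,-0.289,-0.101,-0.779,-0.8],[-451,-30,15,-0.289,-0.101,-0.779,-0.8],[-451,-30,15,-0.289,-0.101,-0.779,-0.8]]'
python3 - <<'E'
from h import *
plan([])
cv2.imwrite("pics/w15.png",ctrl.get_image("wrist")[:,:,::-1])
crop("pics/w15.png","pics/c15.png",150,0,400,236,3.2)
E
```

```text
time: 35.33
position: [0.4634, -0.0798, 0.193]
tool_rot: [0.964, 2.706, 0.207]
ft_force: [0.8, 0.9, 0.4]
grip_width: 0.902
t 35.325 p [ 0.4634 -0.0798  0.193 ] F [0.8 0.9 0.4] g 0.902 tooly 52.1
```

View pics/c15.png

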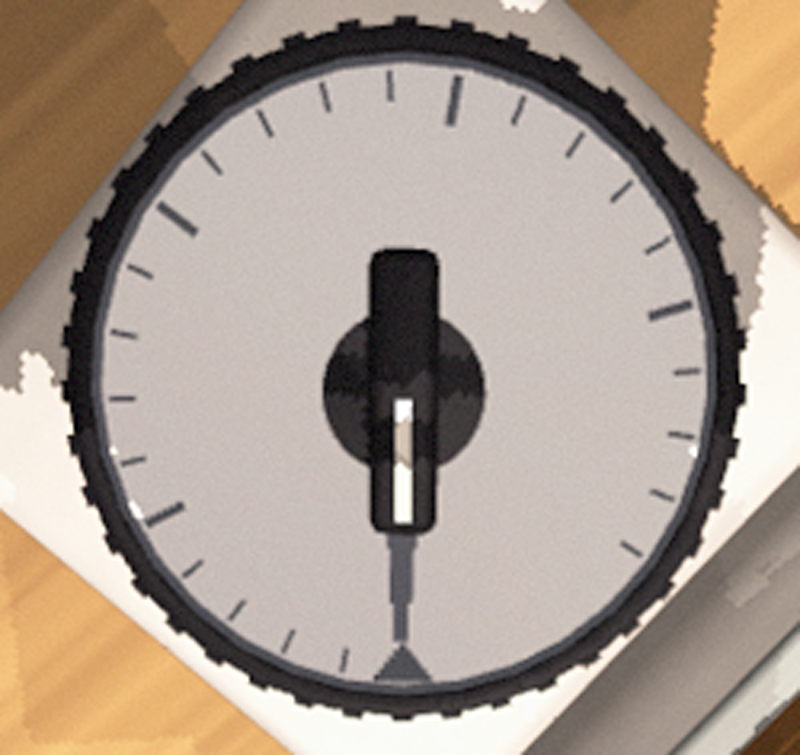

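The pointer tip (401,640) is back at the zero apex (402,645). I'll retreat and do an overall check.

```bash
python3 -m handwheel '[[0,0,-40,0,0,0,-0.8],[40,-20,-80,0,0,0,-0.8],[80,-60,-80,0,0,0,-0.8],[120,-100,-80,0,0,0,-0.8],[120,-140,-80,0,0,0,-0.8],[120,-140,-80,0,0,0,-0.8]]'
python3 - <<'E'
from h import *
plan([])
for n in ("top","side"): cv2.imwrite(f"pics/{n}16.png",ctrl.get_image(n)[:,:,::-1])
crop("pics/top16.png","pics/c16.png",90,80,470,270,2.1)
E
```

```text
time: 36.12
position: [0.3572, -0.062, 0.1363]
tool_rot: [0.994, 2.86, 0.361]
ft_force: [-1.1, -3.8, 1.4]
grip_width: 0.901
t 36.125 p [ 0.3572 -0.062   0.1363] F [-1.1 -3.8  1.4] g 0.901 tooly 51.7
```

View pics/c16.png

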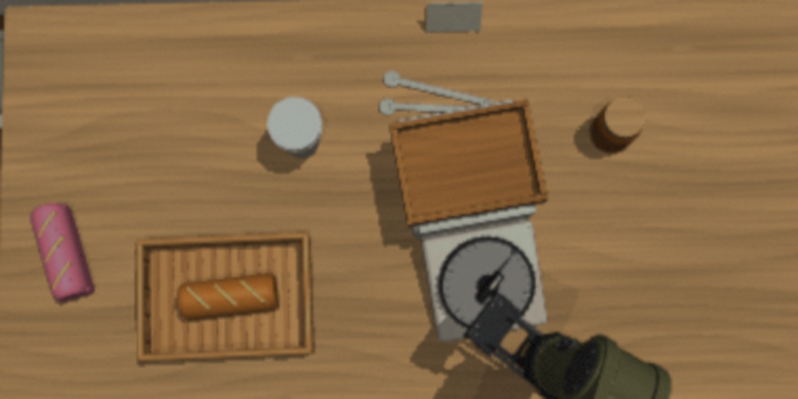

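View pics/side16.png

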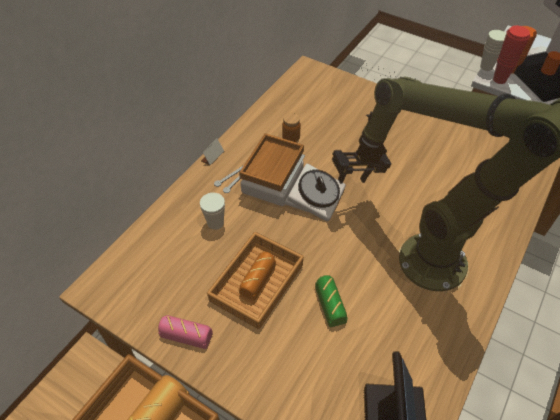

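```bash
python3 -m handwheel '[[0,0,0,0,0,0,-0.8],[0,0,0,0,0,0,-0.8]]'; python3 - <<'E'
from h import *
plan([(np.array([.45,-.15,.22]),toolR(40)),(np.array([.48,-.25,.25]),toolR(20))])
print(ctrl.get_state()["joint_positions"].round(3))
E
```

```text
time: 36.48
position: [0.3591, -0.0724, 0.1402]
tool_rot: [1.028, 2.835, 0.374]
ft_force: [0.2, -0.6, -0.2]
grip_width: 0.899
t 36.475 p [ 0.3591 -0.0724  0.1402] F [ 0.2 -0.6 -0.2] g 0.899 tooly 50.2
[-121,20,-75.7, 0.267,-0.011,0.175] rows>=2.3
[-208,-28,-118.7, 0.264,-0.057,0.522] rows>=1.9
[ 0.492 -0.3   -0.109  2.3   -0.324  1.066  1.408]
```

```bash
python3 -m handwheel '[[-40,7,-30,0.08,0,0.05,-0.8],[-80,14,-60,0.17,0,0.1,-0.8],[-121,20,-90,0.267,-0.011,0.175,-0.8],[-165,0,-110,0.267,-0.03,0.35,-0.8],[-208,-28,-140,0.264,-0.057,0.522,-0.8],[-208,-28,-140,0.264,-0.057,0.522,-0.8],[-208,-28,-140,0.264,-0.057,0.522,-0.8]]'
python3 - <<'E'
from h import *
print(ctrl.get_state()["qd"].round(2))
cv2.imwrite("pics/top17.png",ctrl.get_image("top")[:,:,::-1])
crop("pics/top17.png","pics/c17.png",250,80,460,260,3.3)
E
```

```text
time: 37.35
position: [0.4756, -0.2535, 0.2695]
tool_rot: [-1.8, -2.573, -0.002]
ft_force: [0.5, 1.0, -0.5]
grip_width: 0.897
[-0.01 -0.02 -0.02  0.03 -0.   -0.    0.  ]
```

View pics/c17.png

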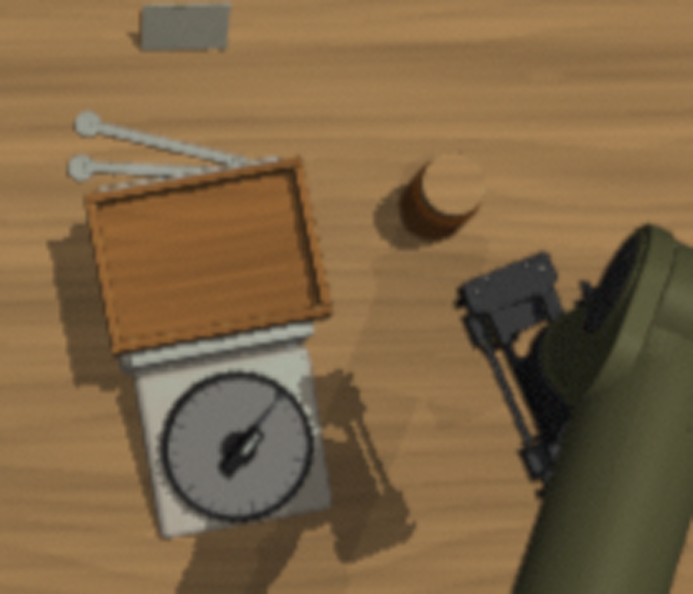

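The empty tray is square on the platform, the pointer lines up with the grip's zero line, the bystanders are in place and the arm is clear. I'm handing in.

```bash
python3 - <<'E'
from bench import ctrl
print(ctrl.close_job())
E
```

```text
the job is handed in; nothing more can be done
None
```

I did the check-weigh in the order asked and handed the job in at about 37 s. The loaf read about 0.37 kg.

**What I did**
- **Tray:** I stood it on the platform and let go. The camera measured it within about 1 mm of the middle.
- **Dial:** I turned it about 1.03 rad clockwise by its grip, which put the zero mark at the pointer.
- **Loaf:** I laid it in the middle of the tray, let go and let the pointer settle. I then put it back upright in the basket.

**Last checks**
- **Zero:** In the close-up after the loaf was back, the pointer tip was within about 0.01 rad (2–3 g) of the zero mark.
- **Scene:** The empty tray looked square on the scale, and the jar, cups and tongs looked unmoved. The arm was clear of everything.

**What went less smoothly**
- The loaf was pressed into the basket floor with about 15 N before I eased off and released it.
- My first retreat aimed out of reach, so the gripper dipped to about 0.14 m near the dial. The forces read small (under 4 N), and the later top view showed the pointer still in line with the zero line. I did not repeat the close-up after that.

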